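# Put the clamping parts back in their kit tray

## Task

The clamping kit is half empty: pick up the step block, the collar nut, the T-nut and the screw jack that lie about on the bench and set each one down, standing flat on its foot, in the empty near half of the bin that already holds one of the same kind. Set them down, do not drop them. The hexagon nut without a collar and the smooth block without steps do not belong to the kit: leave them where they are.

Things in the scene. Friction and masses are not known exactly. Their poses are not given: they have to be found in the camera images.
- step_block: bare steel step block of a clamping set: 56 long (x), 30 wide (y), a staircase of six steps rising along +x from 12 to 42 high, each step 9.3 long and 6 high. Origin: centre of its underside, z up. Flat sides 30 apart (y); its centre of mass lies at x = +6. About 0.33 kg
- collar_nut: bare steel hexagon nut WITH a collar: round collar 50 diameter and 6 thick at the bottom, above it a hexagon 36 across flats, 36 high in all, dark 23 mm bore seen on top. Origin: centre of its underside, z up; one pair of flats faces +y and -y (the others every 60 degrees). About 0.24 kg
- t_nut: bare steel T-slot nut: square base 44 by 44 by 16 high with a neck 44 long (x), 26 wide (y) and 14 high on it, 30 high in all, dark 18 mm bore seen on top. Origin: centre of its underside, z up. The two ends at x = +22 and -22 are flat over the full height, 44 apart. About 0.32 kg
- screw_jack: bare steel screw jack, round, standing: foot 50 diameter and 8 high, body 36 diameter from 8 to 52, thin screw 18 diameter to 60, round head 28 diameter from 60 to 68 high. Origin: centre of its underside, z up. About 0.42 kg
- plain_nut: look-alike that does not belong: bare steel hexagon nut WITHOUT a collar, 36 across flats, 36 high, dark bore on top. Origin: centre of its underside, z up
- plain_block: look-alike that does not belong: smooth bare steel block, no steps, 56 (x) by 30 (y) by 42 high, with two small dark holes in its top. Origin: centre of its underside, z up
- bin_step: bin of the step blocks: fixed open dark grey bin, one of 4 side by side in a low fixed tray (22 mm high), order varies; 160 (x) by 102 (y) by 23 mm, walls and floor 3. Origin: centre of underside, 3 above bench; x along its length, away from the robot, z up. Another step block (its length along y) stands at x = 38, fixed. The half at -x, near the robot, is empty: 78 by 96 mm, middle at x = -38, y = 0
- bin_nut: bin of the collar nuts: fixed open dark grey bin, one of 4 side by side in a low fixed tray (22 mm high), order varies; 160 (x) by 102 (y) by 23 mm, walls and floor 3. Origin: centre of underside, 3 above bench; x along its length, away from the robot, z up. Another collar nut stands at x = 38, fixed. The half at -x, near the robot, is empty: 78 by 96 mm, middle at x = -38, y = 0
- bin_tnut: bin of the T-nuts: fixed open dark grey bin, one of 4 side by side in a low fixed tray (22 mm high), order varies; 160 (x) by 102 (y) by 23 mm, walls and floor 3. Origin: centre of underside, 3 above bench; x along its length, away from the robot, z up. Another T-nut stands at x = 38, fixed. The half at -x, near the robot, is empty: 78 by 96 mm, middle at x = -38, y = 0
- bin_jack: bin of the screw jacks: fixed open dark grey bin, one of 4 side by side in a low fixed tray (22 mm high), order varies; 160 (x) by 102 (y) by 23 mm, walls and floor 3. Origin: centre of underside, 3 above bench; x along its length, away from the robot, z up. Another screw jack stands at x = 38, fixed. The half at -x, near the robot, is empty: 78 by 96 mm, middle at x = -38, y = 0

How it is judged:
By the outcome, as a careful person would: the job done as asked, in the order asked, and still so for the second after the job is handed in, with the robot touching nothing.
It also fails if it takes over 101 s, if anything falls off the work surface, if the arm or the gripper's body presses on something with over 40 N, if the wrist force passes 120 N, or if a joint passes its speed limit or range.

## Robot

A 6-joint arm with a two-finger parallel gripper is mounted at the origin on the work surface. World frame = base frame: x ahead of the robot, y to its left, z up, the work surface at z = 0. Lengths are in m, angles in degrees, forces in N, time in s.
With the tool pointing down it reaches from about 0.4 to 0.825 m from the base axis. Payload 7 kg.
Tool frame: the origin (TCP) lies at the very end of the fingers, on their centre line; the grasp point (between the pads) lies 19 mm behind it; z points along the fingers, x is the direction in which the jaws open and shut, and the axes are right-handed (so a half turn about z gives the same grasp; the last joint's range is limited). The gripper opens to 88 mm and grips with 3 to 60 N. Pads are 19 mm wide; open, the fingers measure 130 mm over their backs; the gripper's body (78 mm by 193 mm) begins 47 mm behind the grasp point.
Start: joints at [-52.076, 20.546, 0.682, 0, -70.136, -16.507], TCP at [0.246, -0.628, 0.227] pointing down, gripper open.
Joint ranges: [-176.03, 176.03], [-82.01, 121.73], [-58.28, 71.71], [-173.87, 95.51], [-174.79, -0.11], [-173.66, 173.66]. Speed limits (degrees/s): [136.94, 136.94, 172.46, 180, 180, 180].

## Interface

Orientations are given as [roll, pitch, yaw] about the fixed x, y, z axes, in that order (R = Rz(yaw) Ry(pitch) Rx(roll)).
In Python, from plant import get_state, optics, order, finder gives the robot as it stands.
- The arm moves only by the shell command python3 -m crank 'ROWS' [FORCE]. ROWS is JSON, a list of rows, each an object of numbers: "dx", "dy", "dz": the shift along the tool's x, y, z in mm; "wx", "wy", "wz": the turn, a rotation vector about the tool's x, y, z in degrees; "hand": the opening in per cent of the stroke, from 0 (shut) to 100 (fully open). A call has 1 to 10 rows; each row shifts and turns the commanded pose from where the row before left it, along the tool's axes as they then stand; what a row does not reach is not made up. A row lasts 1/8 s, in which the tool goes at most 62.5 mm and 10.7 degrees, less where a joint would pass 70% of its speed; a pose out of reach is approached as far as the arm can. A call is refused whole if a number of a shift passes 62.5 or a number of a turn 10.7, either way. A call with a gripper value outside its range is refused whole. The fingers move at their own pace and stop on an object; FORCE is the grip in N (left out, the last holds). Time passes only in rows, so rows that do not move let the fingers close. It gives the time, the measured TCP pose, the force and the opening at its end, in the units of the state.
- get_state(): the state, without advancing time (a new reading comes with each control period).
- optics.capture(name): name is "scene" or "top" or "wrist"; returns the picture (480x640x3 uint8, blue, green, red); there is no depth.
- optics.calibration(name): a dict with "intrinsics" (3x3 intrinsics, pixels), "R" (3x3) and "t" (3): a world point X has camera coordinates R X + t; the wrist camera has in their place "T_tool_cam" (4x4, takes a point from camera to tool coordinates, whose origin is the TCP and whose axes are the tool frame's). Camera axes: x right, y down, z forward; pixel columns grow to the right and rows downward; lengths in m; the calibration is good to about 2 mm. The wrist camera is an equidistant fisheye: a pixel r from the principal point sees the ray r / f radians off the axis. A picture is of the moment at which its call begins: read the wrist's pose just before it. calibration takes no time and is no camera call.
- order.close_job(): hands the job in, once; it reports no verdict.
Trained networks look in the newest picture that a camera, given by its name, has taken for a name from the list of things; names that differ only in an ending like _2 or _b are one class to them, and where a whole thing is asked for, a point or a joint stands for the part that bears it (a point fixed in the world has none). Each returns a list of dicts, best first, with "conf" (0 to 1); they miss things now and then, are a little off and sometimes report something else, mostly with a low value. They report only what shows in the picture. A call takes as long as a camera call.
- finder.masks_of(thing, camera): "mask" (480x640 bool, what is visible of it) and "rect" ([centre column, centre row, width, height] in pixels, round what is visible of it).
- finder.place_of(thing, camera): "centre" ([column, row] in pixels: a listed point, or the origin of a listed thing).
The state is a dict: "time_s": time; "joints": joint angles; "qd": joint speeds; "joint_torque": joint torques, N m; "tcp_pos": TCP position; "eef_rot": TCP orientation; "contact_force": force on the tool from outside, world axes, zero at the start; "moment": the same for the moment, N m; "gripper_width": finger opening in m.
Only numpy, scipy, OpenCV 4.12 (cv2) and the standard library are available. Lean on these libraries where they do the work, as an engineer would, in place of code of your own. Each camera call takes 0.05 s, during which the arm holds its last target.

## Working session

There is one attempt and no reset: what is moved stays moved. The work goes in short steps, Python scripts to look and compute and a shell command to move; the robot and the scene stay as the last step left them, time stands still between calls to the robot, and variables do not carry over. Pictures are saved under pics/ and viewed, and the job is handed in when it is done.

```bash
mkdir -p pics; ls
python3 - <<'E'
from plant import get_state, optics, order, finder
import cv2, numpy as np
print(get_state())
for n in ("scene","top","wrist"):
    im=optics.capture(n); cv2.imwrite(f"pics/{n}0.png",im)
    print(n,optics.calibration(n))
E
```

```text
pics
{'time_s': 0.0, 'joints': array([-5.20756420e+01,  2.05886101e+01,  6.33559374e-01, -2.08612274e-02,
       -7.01343608e+01, -1.65063289e+01]), 'qd': array([ 0.0066302 ,  0.0380442 ,  0.0576132 , -0.04532045,  0.00894153,
        0.04352929]), 'joint_torque': array([-7.79694947e-04, -5.82713628e+01,  2.93061000e+01,  6.99689358e+00,
        6.90556102e-03, -1.58776083e-04]), 'tcp_pos': array([ 0.24628595, -0.6279427 ,  0.2256506 ]), 'eef_rot': array([-1.79993397e+02, -9.12992212e-02,  1.11410920e+02]), 'contact_force': array([-0.03761128, -0.46620646,  0.438971  ]), 'moment': array([0.00313516, 0.01102423, 0.02419198]), 'gripper_width': 0.08752631974620023}
scene {'intrinsics': array([[457.98191684,   0.        , 313.87793023],
       [  0.        , 457.98191684, 235.36268701],
       [  0.        ,   0.        ,   1.        ]]), 'R': array([[-0.80404835,  0.59435081,  0.01591752],
       [ 0.48807485,  0.67509189, -0.55320329],
       [-0.33954261, -0.43703325, -0.8328942 ]]), 't': array([ 0.41786992, -0.2379571 ,  1.34673041])}
top {'intrinsics': array([[509.57897858,   0.    
[... 157 characters left out ...]
84043, -0.01773102],
       [-0.99791417,  0.00331324, -0.06446967],
       [ 0.06451813,  0.01755387, -0.99776213]]), 't': array([0.00730003, 0.51505218, 1.02279543])}
wrist {'intrinsics': array([[371.64829954,   0.        , 326.05202766],
       [  0.        , 371.64829954, 238.98359168],
       [  0.        ,   0.        ,   1.        ]]), 'T_tool_cam': array([[ 9.99999745e-01, -5.42742167e-04,  4.63482574e-04,
         2.30149951e-04],
       [ 3.87845276e-04,  9.58386710e-01,  2.85472876e-01,
        -7.66040979e-02],
       [-5.99133707e-04, -2.85472624e-01,  9.58386677e-01,
        -1.58392807e-01],
       [ 0.00000000e+00,  0.00000000e+00,  0.00000000e+00,
         1.00000000e+00]])}
```

View pics/scene0.png

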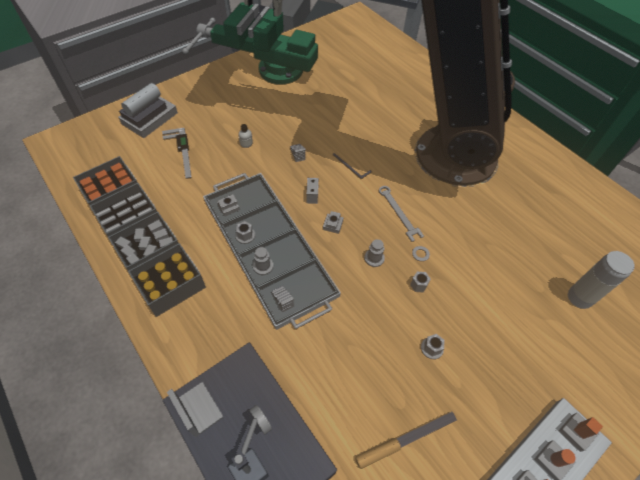

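View pics/top0.png

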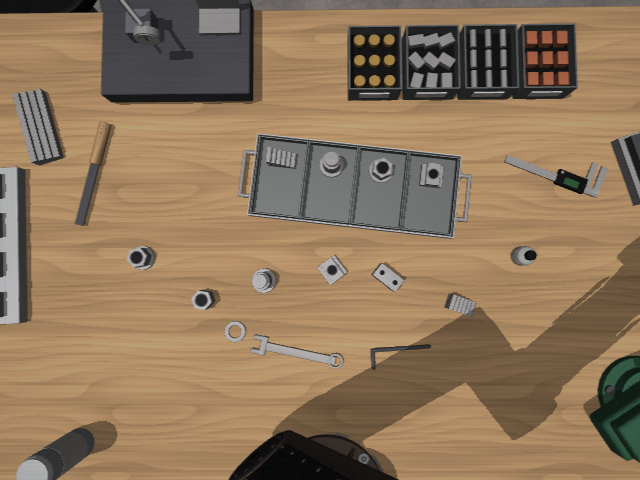

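View pics/wrist0.png

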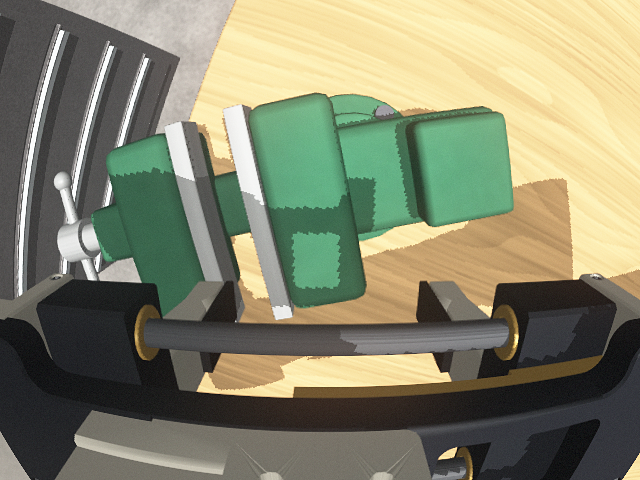

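```bash
cat > h.py <<'E'
import numpy as np, cv2
from scipy.optimize import minimize
from plant import get_state, optics, order, finder
from scipy.spatial.transform import Rotation as Ro
def box(x0,x1,y0,y1,z0,z1): return np.array([[x,y,z] for x in(x0,x1) for y in(y0,y1) for z in(z0,z1)])/1e3
def cyl(r,z0,z1,n=36,ph=0):
    a=np.arange(n)*2*np.pi/n+ph
    return np.vstack([np.c_[r*np.cos(a),r*np.sin(a),0*a+z] for z in(z0,z1)])/1e3
hexa=lambda z0,z1:cyl(18/np.cos(np.pi/6),z0,z1,6,0)
M={'step_block':[box(-28+i*28/3,28,-15,15,0,12+6*i) for i in range(6)],
'collar_nut':[cyl(25,0,6),hexa(6,36)],
't_nut':[box(-22,22,-22,22,0,16),box(-22,22,-13,13,16,30)],
'screw_jack':[cyl(25,0,8),cyl(18,8,52),cyl(9,52,60),cyl(14,60,68)],
'plain_nut':[hexa(0,36)],'plain_block':[box(-28,28,-15,15,0,42)]}
cal={n:optics.calibration(n) for n in('scene','top','wrist')}
def wristRt(st=None):
    st=st or get_state()
    T=np.eye(4);T[:3,:3]=Ro.from_euler('xyz',st['eef_rot'],degrees=True).as_matrix();T[:3,3]=st['tcp_pos']
    C=np.linalg.inv(T@cal['wrist']['T_tool_cam']); return C[:3,:3],C[:3,3]
def proj(n,X,Rt=None):
    c=cal[n];K=c['intrinsics'];R,t=Rt if Rt else (c['R'],c['t'])
    P=X@R.T+t
    if n=='wrist':
        r=np.hypot(P[:,0],P[:,1]);th=np.arctan2(r,P[:,2]);P=np.c_[P[:,:2]*(th/np.maximum(r,1e-9))[:,None],0*r+1]
    return np.c_[K[0,0]*P[:,0]/P[:,2]+K[0,2],K[1,1]*P[:,1]/P[:,2]+K[1,2]]
def ray(n,p,z,Rt=None):
    c=cal[n];K=c['intrinsics'];R,t=Rt if Rt else (c['R'],c['t'])
    d=np.array([(p[0]-K[0,2])/K[0,0],(p[1]-K[1,2])/K[1,1],1.])
    if n=='wrist':
        r=np.hypot(d[0],d[1]); d=np.array([d[0]/r*np.sin(r),d[1]/r*np.sin(r),np.cos(r)])
    d=R.T@d;o=-R.T@t; return o+d*(z-o[2])/d[2]
S=4
def sil(thing,q,n,Rt,off,size,z0=0):
    im=np.zeros(size,np.uint8);c,s=np.cos(q[2]),np.sin(q[2])
    for V in M[thing]:
        W=V@np.array([[c,s,0],[-s,c,0],[0,0,1]])+[q[0],q[1],z0]
        p=(proj(n,W,Rt)-off+.5)*S
        cv2.fillConvexPoly(im,cv2.convexHull(np.round(p*16).astype(np.int32)),1,cv2.LINE_8,4)
    return im
def fit(thing,masks,q0,z0=0,yaws=range(0,180,15)):
    # masks: list of (cam,mask,Rt)
    D=[]
    for n,m,Rt in masks:
        ys,xs=np.where(m);o=np.array([max(xs.min()-12,0),max(ys.min()-12,0)]);e=np.array([xs.max()+13,ys.max()+13])
        mm=m[o[1]:e[1],o[0]:e[0]].astype(np.uint8)
        D.append((n,Rt,o,cv2.resize(mm,None,fx=S,fy=S,interpolation=cv2.INTER_LINEAR) if 0 else np.kron(mm,np.ones((S,S),np.uint8))))
    def cost(q):
        c=0
        for n,Rt,o,mm in D:
            s=sil(thing,[q[0]/1e3,q[1]/1e3,q[2]/10],n,Rt,o,mm.shape,z0)
            c+=1-(s&mm).sum()/max((s|mm).sum(),1)
        return c/len(D)
    best=None
    for y in yaws:
        x0=np.array([q0[0]*1e3,q0[1]*1e3,np.radians(y)*10])
        r=minimize(cost,x0,method='Nelder-Mead',options=dict(initial_simplex=x0+np.array([[0,0,0],[6,0,0],[0,6,0],[0,0,1.5]]),maxiter=150,xatol=.02,fatol=1e-4))
        if best is None or r.fun<best.fun: best=r
    q=best.x; return q[0],q[1],np.degrees(q[2]/10),1-best.fun
E
python3 - <<'E'
from h import *
ims={n:optics.capture(n) for n in('top','scene')}
def near(L,uv): 
    return L
for t in M:
    for n in ims:
        for d in finder.masks_of(t,n)[:4]:
            print(t,n,round(d['conf'],2),np.round(d['rect']).astype(int), d['mask'].sum())
for t in ('bin_step','bin_nut','bin_tnut','bin_jack'):
    for n in ims:
        for d in finder.place_of(t,n)[:3]:
            print(t,n,round(d['conf'],2),np.round(d['centre'],1), np.round(ray(n,d['centre'],.003)*1e3,1))
print(get_state()['time_s'])
E
```

```text
step_block scene 0.77 [295 152  18  18] 189
collar_nut top 0.84 [141 258  30  22] 450
collar_nut scene 0.97 [431 346  21  26] 399
collar_nut scene 0.41 [334 222  16  18] 260
t_nut top 0.7 [330 272  28  25] 451
t_nut scene 0.78 [333 221  19  17] 322
screw_jack top 0.96 [265 280  27  28] 476
screw_jack scene 0.62 [376 252  20  28] 402
plain_nut top 0.69 [204 298  24  17] 374
plain_nut scene 0.53 [418 283  21  20] 299
plain_nut scene 0.23 [258 227  73  57] 2164
plain_block top 0.83 [390 278  32  30] 466
plain_block top 0.16 [202 299  23  19] 338
plain_block scene 0.76 [311 188  12  27] 283
plain_block scene 0.62 [433 346  23  27] 434
bin_step top 0.85 [279.8 178.5] [637.5  95.6   3. ]
bin_step scene 0.59 [297.8 292.2] [636.9  94.3   3. ]
bin_nut top 0.72 [379.4 185.8] [ 621.  -111.5    3. ]
bin_nut top 0.33 [425.7 194.3] [ 602.8 -207.1    3. ]
bin_nut scene 0.55 [262.7 227.2] [ 602.3 -111.9    3. ]
bin_tnut top 0.67 [425.1 194.5] [ 602.4 -205.8    3. ]
bin_tnut scene 0.77 [241.5 201.2] [ 602.2 -216.8    3. ]
bin_jack top 0.88 [326.9 184.4] [624.5  -2.6   3. ]
bin_jack scene 0.93 [274.8 261.4] [634.   -8.1   3. ]
1.25
```

Run:
```python
from h import *
im=cv2.imread('pics/top0.png')
c=im[120:250,225:485]; cv2.imwrite('pics/trayz.png',cv2.resize(c,None,fx=3,fy=3,interpolation=cv2.INTER_CUBIC))
c=im[235:325,110:310]; a=cv2.resize(c,None,fx=4,fy=4,interpolation=cv2.INTER_CUBIC)
c=im[235:325,300:500]; b=cv2.resize(c,None,fx=4,fy=4,interpolation=cv2.INTER_CUBIC)
cv2.imwrite('pics/objz.png',np.vstack([a,b])[:600])
cv2.imwrite('pics/objz.png',cv2.resize(np.vstack([a,b]),(660,594)))
```

```text
(no output)
```

View pics/trayz.png

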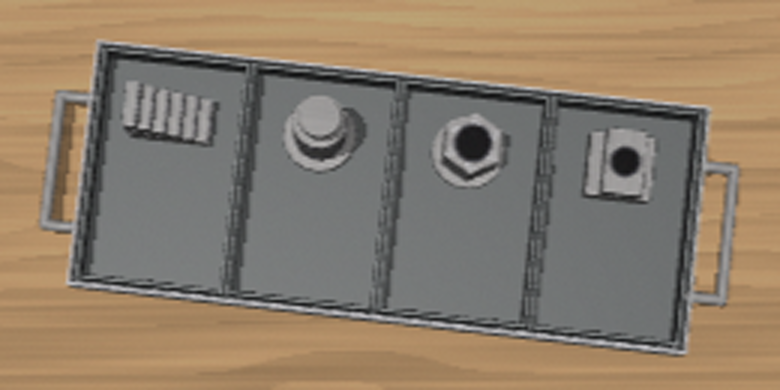

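View pics/objz.png

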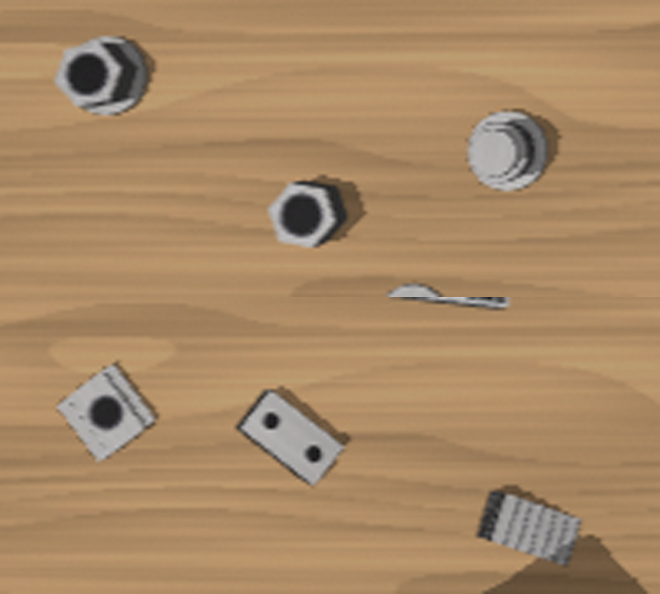

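Run:
```python
from h import *
ims={n:optics.capture(n) for n in('top','scene')}
for t,u in dict(step_block=(460,303),collar_nut=(141,258),t_nut=(331,271),screw_jack=(264,280),plain_nut=(204,299),plain_block=(389,278)).items():
    X=ray('top',u,.015); L=[]
    for n in ims:
        for d in finder.masks_of(t,n)[:5]:
            r=ray(n,d['rect'][:2],.015)
            if np.hypot(*(r-X)[:2])<.04: L.append((n,d['mask'],None));break
    print(t,[l[0] for l in L], [np.round(fit(t,[l],X),2) for l in L], np.round(fit(t,L,X),2) if L else None)
```

```text
step_block ['top', 'scene'] [array([ 376.75, -271.28,   71.89,    0.95]), array([ 378.29, -272.55,   65.72,    0.83])] [ 376.77 -271.52   70.42    0.87]
collar_nut ['top', 'scene'] [array([474.14, 381.81,  -3.11,   0.82]), array([475.16, 378.96,  44.1 ,   0.96])] [475.04 379.31  39.5    0.89]
t_nut ['top', 'scene'] [array([447.61, -11.21, 126.52,   0.93]), array([450.31, -14.04,  38.85,   0.93])] [448.73 -12.21  37.69   0.89]
screw_jack ['top', 'scene'] [array([426.74, 129.65,  17.41,   0.96]), array([429.54, 127.36,  15.1 ,   0.89])] [427.68 128.73   9.89   0.88]
plain_nut ['top', 'scene'] [array([388.29, 249.92,  17.67,   0.9 ]), array([389.89, 247.53,  22.17,   0.93])] [388.92 248.32  20.57   0.88]
plain_block ['top', 'scene'] [array([ 432.97, -122.36,   52.14,    0.94]), array([ 435.17, -125.61,   46.43,    0.93])] [ 433.96 -123.66   50.2     0.88]
```

Run:
```python
from h import *
P=np.array([(100,41),(709,107),(688,354),(68,285),(252,65),(402,85),(551,100),(230,290),(378,310),(528,328)])/3.+[225-1/3,120-1/3]
for p in P: print(np.round(ray('top',p,.024)*1e3,1))
# tray quad fit: corners
W=np.array([ray('top',p,.022)[:2]*1e3 for p in P])
print(np.hypot(*(W[0]-W[1])),np.hypot(*(W[1]-W[2])),np.hypot(*(W[3]-W[2])),np.hypot(*(W[3]-W[0])))
d=(W[1]-W[0])+(W[2]-W[3]);print('dir yaw', np.degrees(np.arctan2(*(-d)[::-1]))-90, W[:4].mean(0))
```

```text
[727.7 138.7  24. ]
[ 679.3 -276.    24. ]
[ 511.4 -258.7   24. ]
[559.7 159.5  24. ]
[710.3  34.4  24. ]
[695.8 -67.9  24. ]
[ 684.8 -169.1   24. ]
[555.8  49.4  24. ]
[541.8 -50.7  24. ]
[ 529.3 -151.7   24. ]
418.3479279309871 169.17291189248542 421.74480945909295 169.6443045794287
dir yaw -6.621896001727066 [619.85080131 -59.23294304]
```

```bash
cat >> h.py <<'E'
def plan(pos,yaw,n=None):
    """pos mm, yaw deg; tool down. prints rows"""
    st=get_state();p=st['tcp_pos']*1e3;R=Ro.from_euler('xyz',st['eef_rot'],degrees=True)
    T=Ro.from_euler('xyz',[180,0,yaw],degrees=True); rv=(R.inv()*T).as_rotvec(degrees=True)
    d=np.array(pos)-p
    n=n or int(max(np.ceil(np.linalg.norm(d)/58),np.ceil(np.abs(rv).max()/10),1))
    rows=[];q=p.copy()
    for i in range(n):
        step=np.array(pos)-q if i==n-1 else d/n
        s=np.round(R.as_matrix().T@step,1 if n==1 else 0); w=np.round(rv/n,1)
        q=q+R.as_matrix()@s; R=R*Ro.from_rotvec(w,degrees=True)
        rows.append('{"dx":%g,"dy":%g,"dz":%g,"wx":%g,"wy":%g,"wz":%g}'%(*s,*w))
    print(n,'['+','.join(rows)+']'); print('tail err',np.round(np.array(pos)-q,1))
def show():
    s=get_state();print(round(s['time_s'],2),np.round(s['tcp_pos']*1e3,1),np.round(s['eef_rot'],1),np.round(s['contact_force'],1),round(s['gripper_width']*1e3,1))
E
python3 -c "
from h import *
show();plan((379,-266,190),160)"
```

```text
1.95 [ 246.5 -628.4  226.6] [180.   -0.  111.4] [ 0.4  0.2 -0.1] 87.8
7 [{"dx":41,"dy":37,"dz":5,"wx":0,"wy":-0,"wz":-6.9},{"dx":37,"dy":41,"dz":5,"wx":0,"wy":-0,"wz":-6.9},{"dx":31,"dy":45,"dz":5,"wx":0,"wy":-0,"wz":-6.9},{"dx":26,"dy":49,"dz":5,"wx":0,"wy":-0,"wz":-6.9},{"dx":20,"dy":51,"dz":5,"wx":0,"wy":-0,"wz":-6.9},{"dx":13,"dy":53,"dz":5,"wx":0,"wy":-0,"wz":-6.9},{"dx":7,"dy":56,"dz":7,"wx":0,"wy":-0,"wz":-6.9}]
tail err [ 0.1 -0.6  0.4]
```

```bash
python3 -m crank '[{"dx":41,"dy":37,"dz":5,"wz":-6.9},{"dx":37,"dy":41,"dz":5,"wz":-6.9},{"dx":31,"dy":45,"dz":5,"wz":-6.9},{"dx":26,"dy":49,"dz":5,"wz":-6.9},{"dx":20,"dy":51,"dz":5,"wz":-6.9},{"dx":13,"dy":53,"dz":5,"wz":-6.9},{"dx":7,"dy":56,"dz":7,"wz":-6.9},{"dx":0},{"dx":0}]' 30
cat > look.py <<'E'
import sys
from h import *
t,name=sys.argv[1],sys.argv[2]
x,y=float(sys.argv[3])/1e3,float(sys.argv[4])/1e3
show();Rt=wristRt();im=optics.capture('wrist')
X=np.array([x,y,.0]);L=[]
for d in finder.masks_of(t,'wrist')[:4]:
    r=ray('wrist',d['rect'][:2],.015,Rt);print(round(d['conf'],2),np.round(d['rect']),np.round(r*1e3))
    if np.hypot(*(r-X)[:2])<.05: L.append(d['mask'])
if L:
    q=fit(t,[('wrist',L[0],Rt)],X);print('FIT',np.round(q,2))
    for V in M[t]:
        a=np.radians(q[2]);c,s=np.cos(a),np.sin(a)
        W=V@np.array([[c,s,0],[-s,c,0],[0,0,1]])+[q[0]/1e3,q[1]/1e3,0]
        cv2.polylines(im,[cv2.convexHull(np.round(proj('wrist',W,Rt)).astype(np.int32))],True,(0,0,255),1)
cv2.imwrite(f'pics/{name}.png',im)
E
python3 look.py step_block w1 377 -271.5
```

```text
1.95 [ 246.5 -628.4  226.6] [180.   -0.  111.4] [ 0.4  0.2 -0.1] 87.8validation failed for argument at $[0]...
```

View pics/w1.png

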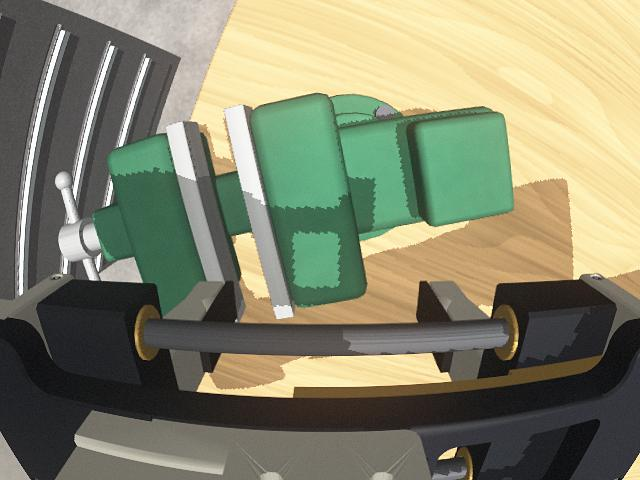

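```bash
python3 -m crank '[{"dx":41,"dy":37,"dz":5,"wx":0,"wy":0,"wz":-6.9,"hand":100},{"dx":37,"dy":41,"dz":5,"wx":0,"wy":0,"wz":-6.9,"hand":100},{"dx":31,"dy":45,"dz":5,"wx":0,"wy":0,"wz":-6.9,"hand":100},{"dx":26,"dy":49,"dz":5,"wx":0,"wy":0,"wz":-6.9,"hand":100},{"dx":20,"dy":51,"dz":5,"wx":0,"wy":0,"wz":-6.9,"hand":100},{"dx":13,"dy":53,"dz":5,"wx":0,"wy":0,"wz":-6.9,"hand":100},{"dx":7,"dy":56,"dz":7,"wx":0,"wy":0,"wz":-6.9,"hand":100},{"dx":0,"dy":0,"dz":0,"wx":0,"wy":0,"wz":0,"hand":100},{"dx":0,"dy":0,"dz":0,"wx":0,"wy":0,"wz":0,"hand":100}]' 30
python3 look.py step_block w1 377 -271.5
```

```text
time_s: 3.18
tcp_pos: [0.3792, -0.2653, 0.1899]
eef_rot: [-180.0, 0.0, 159.8]
contact_force: [0.2, -0.6, -0.3]
gripper_width: 0.0875
3.17 [ 379.2 -265.3  189.9] [-180.     0.   159.8] [ 0.2 -0.6 -0.3] 87.5
0.91 [328. 209.  38.  68.] [ 376. -270.   15.]
FIT [ 377.19 -272.85   71.65    0.97]
```

View pics/w1.png

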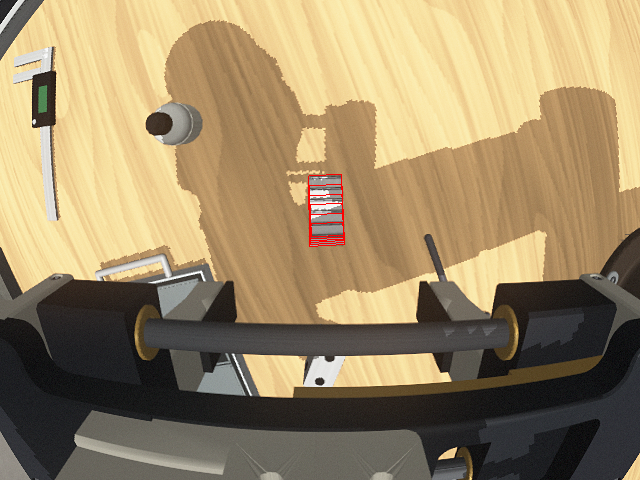

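```bash
python3 -c "
from h import *
plan((379.2,-266.6,6),161.6)"
```

```text
4 [{"dx":-0,"dy":-0,"dz":46,"wx":-0,"wy":0,"wz":-0.5},{"dx":-0,"dy":-0,"dz":46,"wx":-0,"wy":0,"wz":-0.5},{"dx":-0,"dy":-0,"dz":46,"wx":-0,"wy":0,"wz":-0.5},{"dx":-1,"dy":-0,"dz":46,"wx":-0,"wy":0,"wz":-0.5}]
tail err [-0.5 -0.1  0.3]
```

```bash
python3 -m crank '[{"dx":0,"dy":1,"dz":46,"wx":0,"wy":0,"wz":-1.8,"hand":100},{"dx":0,"dy":0,"dz":46,"wx":0,"wy":0,"wz":0,"hand":100},{"dx":0,"dy":0,"dz":46,"wx":0,"wy":0,"wz":0,"hand":100},{"dx":0,"dy":0,"dz":35,"wx":0,"wy":0,"wz":0,"hand":100},{"dx":0,"dy":0,"dz":11,"wx":0,"wy":0,"wz":0,"hand":100},{"dx":0,"dy":0,"dz":0,"wx":0,"wy":0,"wz":0,"hand":100},{"dx":0,"dy":0,"dz":0,"wx":0,"wy":0,"wz":0,"hand":0},{"dx":0,"dy":0,"dz":0,"wx":0,"wy":0,"wz":0,"hand":0},{"dx":0,"dy":0,"dz":0,"wx":0,"wy":0,"wz":0,"hand":0},{"dx":0,"dy":0,"dz":0,"wx":0,"wy":0,"wz":0,"hand":0}]' 35
```

```text
time_s: 4.53
tcp_pos: [0.3795, -0.2645, 0.006]
eef_rot: [180.0, 0.1, 161.5]
contact_force: [0.6, 0.1, 0.6]
gripper_width: 0.0533
```

```bash
python3 -m crank '[{"dx":0,"dy":0,"dz":0,"wx":0,"wy":0,"wz":0,"hand":0},{"dx":0,"dy":0,"dz":0,"wx":0,"wy":0,"wz":0,"hand":0},{"dx":0,"dy":0,"dz":0,"wx":0,"wy":0,"wz":0,"hand":0},{"dx":0,"dy":0,"dz":0,"wx":0,"wy":0,"wz":0,"hand":0},{"dx":0,"dy":0,"dz":0,"wx":0,"wy":0,"wz":0,"hand":0},{"dx":0,"dy":0,"dz":0,"wx":0,"wy":0,"wz":0,"hand":0}]' 35
```

```text
time_s: 5.28
tcp_pos: [0.3793, -0.2645, 0.0056]
eef_rot: [-180.0, 0.0, 161.5]
contact_force: [0.3, -0.3, 0.2]
gripper_width: 0.0296
```

```bash
python3 -m crank '[{"dx":0,"dy":0,"dz":-20,"wx":0,"wy":0,"wz":0,"hand":0},{"dx":0,"dy":0,"dz":-55,"wx":0,"wy":0,"wz":0,"hand":0},{"dx":0,"dy":0,"dz":-60,"wx":0,"wy":0,"wz":0,"hand":0}]' 35
python3 -c "
from h import *
show();plan((608.6,97,145),83.2)"
```

```text
time_s: 5.65
tcp_pos: [0.3778, -0.2641, 0.141]
eef_rot: [-180.0, -0.2, 161.5]
contact_force: [2.4, -0.7, -4.4]
gripper_width: 0.0293
5.65 [ 377.8 -264.1  141. ] [-180.    -0.2  161.5] [ 2.4 -0.7 -4.4] 29.3
8 [{"dx":-13,"dy":52,"dz":-1,"wx":-0,"wy":-0,"wz":9.8},{"dx":-4,"dy":53,"dz":-1,"wx":-0,"wy":-0,"wz":9.8},{"dx":5,"dy":53,"dz":-1,"wx":-0,"wy":-0,"wz":9.8},{"dx":14,"dy":52,"dz":-1,"wx":-0,"wy":-0,"wz":9.8},{"dx":23,"dy":48,"dz":-1,"wx":-0,"wy":-0,"wz":9.8},{"dx":31,"dy":44,"dz":-1,"wx":-0,"wy":-0,"wz":9.8},{"dx":38,"dy":38,"dz":-1,"wx":-0,"wy":-0,"wz":9.8},{"dx":44,"dy":32,"dz":3,"wx":-0,"wy":-0,"wz":9.8}]
tail err [-0.2 -0.5  0.4]
```

```bash
python3 -m crank '[{"dx":-13,"dy":52,"dz":-1,"wx":0,"wy":0,"wz":9.8,"hand":0},{"dx":-4,"dy":53,"dz":-1,"wx":0,"wy":0,"wz":9.8,"hand":0},{"dx":5,"dy":53,"dz":0,"wx":0,"wy":0,"wz":9.8,"hand":0},{"dx":14,"dy":52,"dz":0,"wx":0,"wy":0,"wz":9.8,"hand":0},{"dx":23,"dy":48,"dz":0,"wx":0,"wy":0,"wz":9.8,"hand":0},{"dx":31,"dy":44,"dz":0,"wx":0,"wy":0,"wz":9.8,"hand":0},{"dx":38,"dy":38,"dz":0,"wx":0,"wy":0,"wz":9.8,"hand":0},{"dx":44,"dy":32,"dz":0,"wx":0,"wy":0,"wz":9.8,"hand":0},{"dx":0,"dy":0,"dz":0,"wx":0,"wy":0,"wz":0,"hand":0},{"dx":0,"dy":0,"dz":0,"wx":0,"wy":0,"wz":0,"hand":0}]' 35
cat > bins.py <<'E'
import sys
from h import *
# draw predicted bins in the wrist and top pictures
C0=np.array([.6196,-.0593]);yaw=np.radians(-6.8)
ux=np.array([np.cos(yaw),np.sin(yaw)]);uy=np.array([-uy if 0 else -np.sin(yaw),np.cos(yaw)])
show()
for n in('wrist','top'):
    Rt=wristRt() if n=='wrist' else None
    im=optics.capture(n)
    for k in(-1.5,-.5,.5,1.5):
        for hx,hy,z in((.080,.051,.026),(.077,.048,.006)):
            pts=[C0+uy*.103*k+ux*a*hx+uy*b*hy for a,b in((1,1),(1,-1),(-1,-1),(-1,1))]
            P=np.array([[*p,z] for p in pts]);u=proj(n,P,Rt)
            if (np.abs(u)<3000).all(): cv2.polylines(im,[np.round(u).astype(np.int32)],True,(0,0,255) if z>.02 else (0,255,255),1)
    if n=='top': im=cv2.resize(im[120:250,225:485],None,fx=3,fy=3,interpolation=cv2.INTER_CUBIC)
    cv2.imwrite(f'pics/{sys.argv[1]}_{n}.png',im)
E
python3 bins.py b1
```

```text
time_s: 6.9
tcp_pos: [0.605, 0.0963, 0.1412]
eef_rot: [-179.8, 0.1, 83.7]
contact_force: [0.5, -0.8, -3.1]
gripper_width: 0.0303
6.9 [605.   96.3 141.2] [-1.798e+02  1.000e-01  8.370e+01] [ 0.5 -0.8 -3.1] 30.3
```

View pics/b1_wrist.png

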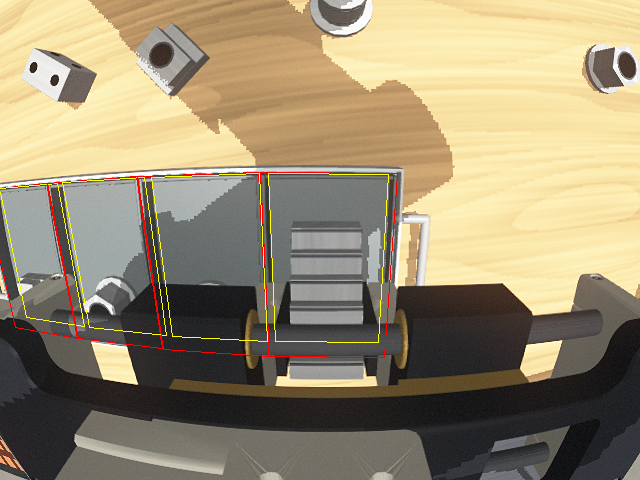

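View pics/b1_top.png

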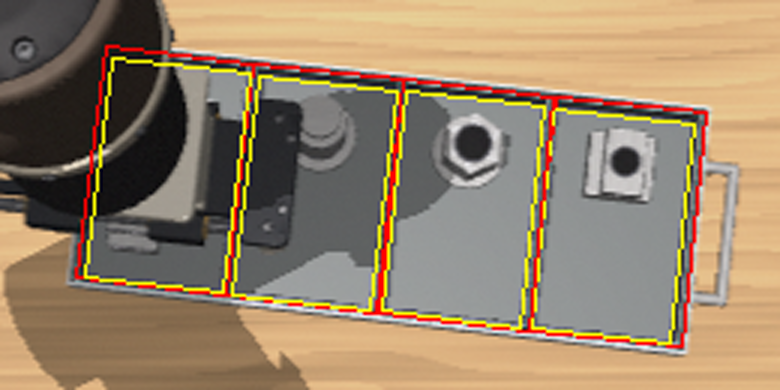

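```bash
python3 -m crank '[{"dx":1.5,"dy":1.5,"dz":40,"wx":0,"wy":0,"wz":0.3,"hand":0},{"dx":0,"dy":0,"dz":40,"wx":0,"wy":0,"wz":0,"hand":0},{"dx":0,"dy":0,"dz":30,"wx":0,"wy":0,"wz":0,"hand":0},{"dx":0,"dy":0,"dz":12,"wx":0,"wy":0,"wz":0,"hand":0},{"dx":0,"dy":0,"dz":3,"wx":0,"wy":0,"wz":0,"hand":0},{"dx":0,"dy":0,"dz":0,"wx":0,"wy":0,"wz":0,"hand":0}]' 35
```

```text
time_s: 7.75
tcp_pos: [0.6085, 0.0978, 0.0186]
eef_rot: [179.9, -0.0, 83.3]
contact_force: [0.2, 0.5, -3.2]
gripper_width: 0.0298
```

```bash
python3 -m crank '[{"dx":0,"dy":-1.5,"dz":3,"wx":0,"wy":0,"wz":0,"hand":0},{"dx":0,"dy":0,"dz":2,"wx":0,"wy":0,"wz":0,"hand":0},{"dx":0,"dy":0,"dz":1,"wx":0,"wy":0,"wz":0,"hand":0},{"dx":0,"dy":0,"dz":0,"wx":0,"wy":0,"wz":0,"hand":0},{"dx":0,"dy":0,"dz":0,"wx":0,"wy":0,"wz":0,"hand":0}]' 35
```

```text
time_s: 8.38
tcp_pos: [0.6064, 0.098, 0.0116]
eef_rot: [180.0, -0.0, 83.3]
contact_force: [0.0, 0.4, -2.7]
gripper_width: 0.0297
```

```bash
python3 -m crank '[{"dx":0,"dy":0,"dz":0.6,"wx":0,"wy":0,"wz":0,"hand":0},{"dx":0,"dy":0,"dz":0,"wx":0,"wy":0,"wz":0,"hand":0},{"dx":0,"dy":0,"dz":0,"wx":0,"wy":0,"wz":0,"hand":0}]' 35; python3 -c "
from h import *
show()"
```

```text
time_s: 8.75
tcp_pos: [0.6065, 0.098, 0.0116]
eef_rot: [180.0, -0.0, 83.3]
contact_force: [-3.6, 0.7, 6.0]
gripper_width: 0.0302
8.75 [606.5  98.   11.6] [180.   -0.   83.3] [-3.6  0.7  6. ] 30.2
```

Contact with the floor (force turned upward). Release with a small opening, then rise.

```bash
python3 -m crank '[{"dx":0,"dy":0,"dz":0,"wx":0,"wy":0,"wz":0,"hand":49},{"dx":0,"dy":0,"dz":0,"wx":0,"wy":0,"wz":0,"hand":49},{"dx":0,"dy":0,"dz":0,"wx":0,"wy":0,"wz":0,"hand":49},{"dx":0,"dy":0,"dz":-15,"wx":0,"wy":0,"wz":0,"hand":49},{"dx":0,"dy":0,"dz":-40,"wx":0,"wy":0,"wz":0,"hand":49},{"dx":0,"dy":0,"dz":-55,"wx":0,"wy":0,"wz":0,"hand":100},{"dx":0,"dy":0,"dz":-55,"wx":0,"wy":0,"wz":0,"hand":100}]' 35
python3 bins.py b2
python3 -c "
from h import *
show();plan((475,379,190),50)"
```

```text
time_s: 9.62
tcp_pos: [0.6062, 0.0978, 0.1787]
eef_rot: [180.0, -0.0, 83.3]
contact_force: [2.2, 0.3, -1.0]
gripper_width: 0.0574
9.62 [606.2  97.8 178.7] [180.   -0.   83.3] [ 2.2  0.3 -1. ] 57.4
9.72 [610.   98.9 184.4] [179.3  -0.3  83.4] [1.4 0.5 1.2] 65.0
6 [{"dx":44,"dy":-28,"dz":-1,"wx":0.1,"wy":-0.1,"wz":5.6},{"dx":41,"dy":-32,"dz":-1,"wx":0.1,"wy":-0.1,"wz":5.6},{"dx":38,"dy":-36,"dz":-1,"wx":0.1,"wy":-0.1,"wz":5.6},{"dx":34,"dy":-39,"dz":-1,"wx":0.1,"wy":-0.1,"wz":5.6},{"dx":30,"dy":-42,"dz":-1,"wx":0.1,"wy":-0.1,"wz":5.6},{"dx":25,"dy":-45,"dz":-1,"wx":0.1,"wy":-0.1,"wz":5.6}]
tail err [ 0.2 -0.4  0.2]
```

View pics/b2_wrist.png

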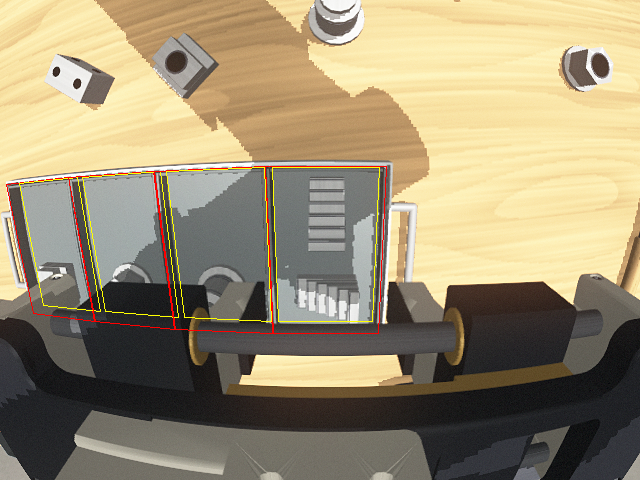

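```bash
python3 -m crank '[{"dx":44,"dy":-28,"dz":-1,"wx":0,"wy":0,"wz":2,"hand":100},{"dx":43,"dy":-30,"dz":-1,"wx":0,"wy":0,"wz":2,"hand":100},{"dx":42,"dy":-32,"dz":-1,"wx":0,"wy":0,"wz":2,"hand":100},{"dx":41,"dy":-33,"dz":-1,"wx":0,"wy":0,"wz":2,"hand":100},{"dx":40,"dy":-34,"dz":-1,"wx":0,"wy":0,"wz":2,"hand":100},{"dx":38,"dy":-36,"dz":-1,"wx":0,"wy":0,"wz":2,"hand":100},{"dx":0,"dy":0,"dz":0,"wx":0,"wy":0,"wz":0,"hand":100}]' 35
python3 look.py collar_nut w2 475 379.3
```

```text
time_s: 10.6
tcp_pos: [0.466, 0.3835, 0.1828]
eef_rot: [180.0, -0.1, 71.5]
contact_force: [0.3, -0.5, -1.2]
gripper_width: 0.087
10.6 [466.  383.5 182.8] [ 1.80e+02 -1.00e-01  7.15e+01] [ 0.3 -0.5 -1.2] 87.0
0.96 [326. 229.  54.  60.] [476. 381.  15.]
FIT [475.27 380.49  43.16   0.96]
```

View pics/w2.png

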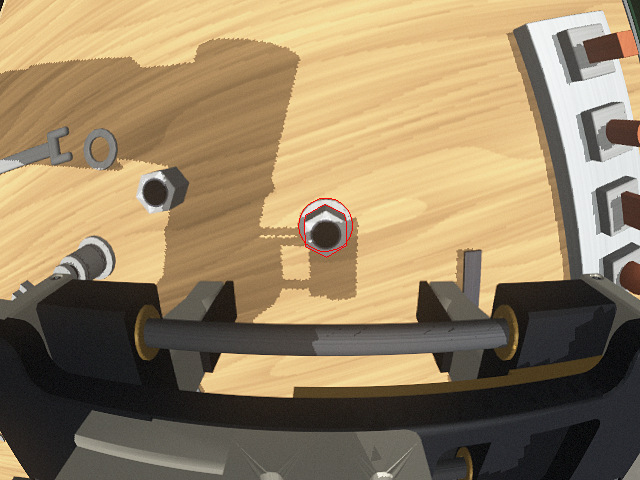

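```bash
python3 -c "
from h import *
plan((475.3,380,60),73)"
```

```text
3 [{"dx":1,"dy":3,"dz":41,"wx":0,"wy":-0,"wz":-0.5},{"dx":1,"dy":3,"dz":41,"wx":0,"wy":-0,"wz":-0.5},{"dx":-0,"dy":2,"dz":40,"wx":0,"wy":-0,"wz":-0.5}]
tail err [ 0.1 -0.3 -0.5]
```

```bash
python3 -m crank '[{"dx":0,"dy":3,"dz":41,"wx":0,"wy":0,"wz":-0.5,"hand":100},{"dx":0,"dy":3,"dz":41,"wx":0,"wy":0,"wz":-0.5,"hand":100},{"dx":0,"dy":3,"dz":40,"wx":0,"wy":0,"wz":-0.5,"hand":100},{"dx":0,"dy":0,"dz":0,"wx":0,"wy":0,"wz":0,"hand":100},{"dx":0,"dy":0,"dz":0,"wx":0,"wy":0,"wz":0,"hand":100}]' 35; python3 -c "
from h import *
show();plan((475.3,380,9),73)"
```

```text
time_s: 11.32
tcp_pos: [0.4769, 0.3777, 0.0615]
eef_rot: [179.9, -0.1, 72.8]
contact_force: [1.1, 0.4, 1.1]
gripper_width: 0.0874
11.32 [476.9 377.7  61.5] [ 1.799e+02 -1.000e-01  7.280e+01] [1.1 0.4 1.1] 87.4
1 [{"dx":1.6,"dy":-2.3,"dz":52.5,"wx":0.1,"wy":-0.1,"wz":-0.2}]
tail err [ 0.  0. -0.]
```

```bash
python3 -m crank '[{"dx":1.6,"dy":-2.2,"dz":30,"wx":0,"wy":0,"wz":-0.2,"hand":70},{"dx":0,"dy":0,"dz":18,"wx":0,"wy":0,"wz":0,"hand":70},{"dx":0,"dy":0,"dz":4.5,"wx":0,"wy":0,"wz":0,"hand":60},{"dx":0,"dy":0,"dz":0,"wx":0,"wy":0,"wz":0,"hand":50},{"dx":0,"dy":0,"dz":0,"wx":0,"wy":0,"wz":0,"hand":0},{"dx":0,"dy":0,"dz":0,"wx":0,"wy":0,"wz":0,"hand":0},{"dx":0,"dy":0,"dz":0,"wx":0,"wy":0,"wz":0,"hand":0},{"dx":0,"dy":0,"dz":0,"wx":0,"wy":0,"wz":0,"hand":0},{"dx":0,"dy":0,"dz":0,"wx":0,"wy":0,"wz":0,"hand":0}]' 35
```

```text
time_s: 12.45
tcp_pos: [0.4747, 0.3803, 0.0085]
eef_rot: [180.0, -0.1, 73.0]
contact_force: [-1.8, 0.0, 6.4]
gripper_width: 0.0361
```

```bash
python3 -m crank '[{"dx":0,"dy":0,"dz":-20,"wx":0,"wy":0,"wz":0,"hand":0},{"dx":0,"dy":0,"dz":-55,"wx":0,"wy":0,"wz":0,"hand":0},{"dx":0,"dy":0,"dz":-60,"wx":0,"wy":0,"wz":0,"hand":0}]' 35
python3 -c "
from h import *
show();plan((573.8,-105.9,145),83.2)"
```

```text
time_s: 12.82
tcp_pos: [0.4736, 0.3791, 0.1429]
eef_rot: [-179.9, 0.1, 73.0]
contact_force: [0.8, 1.1, -2.1]
gripper_width: 0.036
12.82 [473.6 379.1 142.9] [-1.799e+02  1.000e-01  7.300e+01] [ 0.8  1.1 -2.1] 36.0
9 [{"dx":-48,"dy":26,"dz":-0,"wx":-0,"wy":0,"wz":-1.1},{"dx":-49,"dy":25,"dz":-0,"wx":-0,"wy":0,"wz":-1.1},{"dx":-49,"dy":25,"dz":-0,"wx":-0,"wy":0,"wz":-1.1},{"dx":-50,"dy":24,"dz":-0,"wx":-0,"wy":0,"wz":-1.1},{"dx":-50,"dy":23,"dz":-0,"wx":-0,"wy":0,"wz":-1.1},{"dx":-51,"dy":22,"dz":-0,"wx":-0,"wy":0,"wz":-1.1},{"dx":-51,"dy":21,"dz":-0,"wx":-0,"wy":0,"wz":-1.1},{"dx":-51,"dy":20,"dz":-0,"wx":-0,"wy":0,"wz":-1.1},{"dx":-52,"dy":17,"dz":-1,"wx":-0,"wy":0,"wz":-1.1}]
tail err [0.4 0.1 0.3]
```

```bash
python3 -m crank '[{"dx":-48,"dy":26,"dz":0,"wx":0,"wy":0,"wz":-1.1,"hand":0},{"dx":-49,"dy":25,"dz":0,"wx":0,"wy":0,"wz":-1.1,"hand":0},{"dx":-49,"dy":25,"dz":0,"wx":0,"wy":0,"wz":-1.1,"hand":0},{"dx":-50,"dy":24,"dz":0,"wx":0,"wy":0,"wz":-1.1,"hand":0},{"dx":-50,"dy":23,"dz":0,"wx":0,"wy":0,"wz":-1.1,"hand":0},{"dx":-51,"dy":22,"dz":0,"wx":0,"wy":0,"wz":-1.1,"hand":0},{"dx":-51,"dy":21,"dz":0,"wx":0,"wy":0,"wz":-1.1,"hand":0},{"dx":-51,"dy":20,"dz":0,"wx":0,"wy":0,"wz":-1.1,"hand":0},{"dx":-52,"dy":17,"dz":-1,"wx":0,"wy":0,"wz":-1.1,"hand":0},{"dx":0,"dy":0,"dz":0,"wx":0,"wy":0,"wz":0,"hand":0}]' 35
sed -i 's/\.6196,-\.0593/.6176,-.0592/' bins.py; python3 bins.py b3; python3 -c "
from h import *
show();plan((573.8,-105.9,40),83.2)"
```

```text
time_s: 14.08
tcp_pos: [0.5738, -0.1086, 0.1428]
eef_rot: [-179.9, 0.0, 82.7]
contact_force: [0.1, 0.3, -2.3]
gripper_width: 0.0359
14.07 [ 573.8 -108.6  142.8] [-179.9    0.    82.7] [ 0.1  0.3 -2.3] 35.9
14.18 [ 573.6 -105.9  142.9] [-179.9   -0.    82.8] [-0.8  0.6 -1.7] 35.9
2 [{"dx":-0,"dy":0,"dz":51,"wx":-0,"wy":-0,"wz":-0.2},{"dx":-0,"dy":0,"dz":52,"wx":-0,"wy":-0,"wz":-0.2}]
tail err [ 0.3 -0.   0.1]
```

View pics/b3_wrist.png

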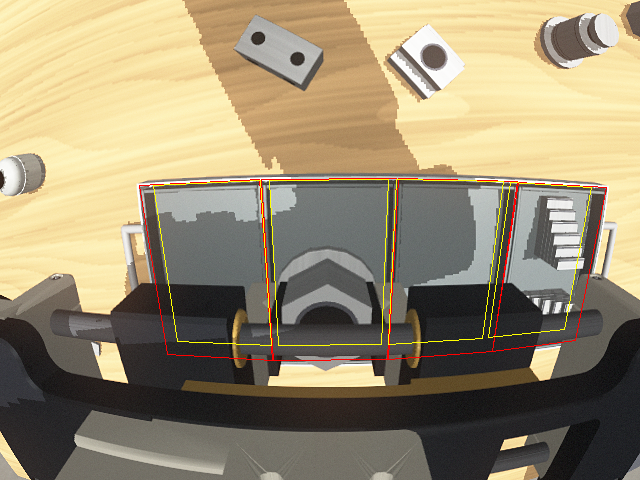

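```bash
python3 -m crank '[{"dx":0,"dy":0,"dz":40,"wx":0,"wy":0,"wz":0,"hand":0},{"dx":0,"dy":0,"dz":40,"wx":0,"wy":0,"wz":0,"hand":0},{"dx":0,"dy":0,"dz":30,"wx":0,"wy":0,"wz":0,"hand":0},{"dx":0,"dy":0,"dz":12,"wx":0,"wy":0,"wz":0,"hand":0},{"dx":0,"dy":0,"dz":4,"wx":0,"wy":0,"wz":0,"hand":0},{"dx":0,"dy":0,"dz":1.5,"wx":0,"wy":0,"wz":0,"hand":0},{"dx":0,"dy":0,"dz":0,"wx":0,"wy":0,"wz":0,"hand":0},{"dx":0,"dy":0,"dz":0,"wx":0,"wy":0,"wz":0,"hand":0}]' 35
```

```text
time_s: 15.18
tcp_pos: [0.5747, -0.1052, 0.0167]
eef_rot: [179.9, -0.0, 82.9]
contact_force: [-0.1, -0.0, -2.8]
gripper_width: 0.0358
```

```bash
python3 -m crank '[{"dx":0,"dy":0,"dz":1.5,"wx":0,"wy":0,"wz":0,"hand":0},{"dx":0,"dy":0,"dz":0.5,"wx":0,"wy":0,"wz":0,"hand":0},{"dx":0,"dy":0,"dz":0,"wx":0,"wy":0,"wz":0,"hand":0},{"dx":0,"dy":0,"dz":0,"wx":0,"wy":0,"wz":0,"hand":0}]' 35;python3 -m crank '[{"dx":0,"dy":0,"dz":0.5,"wx":0,"wy":0,"wz":0,"hand":0},{"dx":0,"dy":0,"dz":0,"wx":0,"wy":0,"wz":0,"hand":0},{"dx":0,"dy":0,"dz":0,"wx":0,"wy":0,"wz":0,"hand":0}]' 35
```

```text
time_s: 15.68
tcp_pos: [0.5744, -0.1053, 0.0145]
eef_rot: [180.0, 0.0, 82.9]
contact_force: [-2.4, 0.4, 4.7]
gripper_width: 0.0359
time_s: 16.05
tcp_pos: [0.5744, -0.1053, 0.0145]
eef_rot: [180.0, 0.0, 82.9]
contact_force: [-4.1, 2.6, 10.6]
gripper_width: 0.0358
```

```bash
python3 -m crank '[{"dx":0,"dy":0,"dz":0,"wx":0,"wy":0,"wz":0,"hand":51},{"dx":0,"dy":0,"dz":0,"wx":0,"wy":0,"wz":0,"hand":51},{"dx":0,"dy":0,"dz":0,"wx":0,"wy":0,"wz":0,"hand":51},{"dx":0,"dy":0,"dz":-15,"wx":0,"wy":0,"wz":0,"hand":51},{"dx":0,"dy":0,"dz":-40,"wx":0,"wy":0,"wz":0,"hand":51},{"dx":0,"dy":0,"dz":-55,"wx":0,"wy":0,"wz":0,"hand":100},{"dx":0,"dy":0,"dz":-55,"wx":0,"wy":0,"wz":0,"hand":100},{"dx":0,"dy":0,"dz":0,"wx":0,"wy":0,"wz":0,"hand":100}]' 35
python3 bins.py b4; python3 -c "
from h import *
show();plan((449,-12,185),40)"
```

```text
time_s: 17.05
tcp_pos: [0.5771, -0.1053, 0.1848]
eef_rot: [179.4, -0.1, 83.0]
contact_force: [1.1, 0.7, -0.2]
gripper_width: 0.069
17.05 [ 577.1 -105.3  184.8] [ 1.794e+02 -1.000e-01  8.300e+01] [ 1.1  0.7 -0.2] 69.0
17.15 [ 574.4 -105.2  179.9] [ 1.799e+02 -1.000e-01  8.290e+01] [-0.3 -0.5 -0. ] 77.4
5 [{"dx":15,"dy":-27,"dz":-1,"wx":0,"wy":-0,"wz":8.6},{"dx":11,"dy":-29,"dz":-1,"wx":0,"wy":-0,"wz":8.6},{"dx":7,"dy":-31,"dz":-1,"wx":0,"wy":-0,"wz":8.6},{"dx":2,"dy":-31,"dz":-1,"wx":0,"wy":-0,"wz":8.6},{"dx":-3,"dy":-31,"dz":-1,"wx":0,"wy":-0,"wz":8.6}]
tail err [0.  0.5 0.4]
```

View pics/b4_wrist.png

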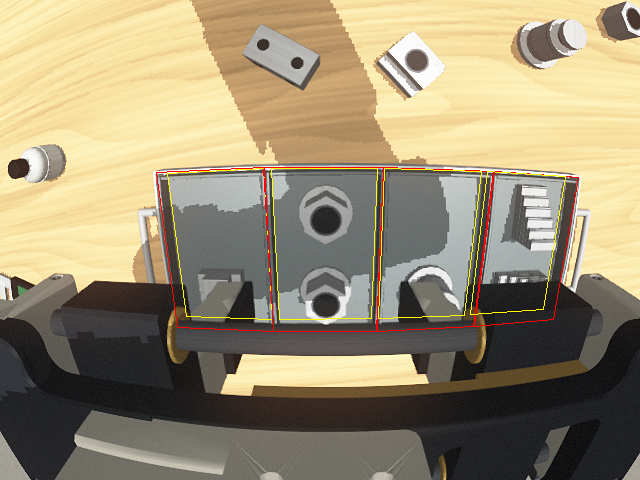

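Collar nut stands at (326,214) in its bin's near half. On to the T-nut.

```bash
python3 -m crank '[{"dx":15,"dy":-27,"dz":-1,"wx":0,"wy":0,"wz":8.6,"hand":100},{"dx":11,"dy":-29,"dz":-1,"wx":0,"wy":0,"wz":8.6,"hand":100},{"dx":7,"dy":-31,"dz":-1,"wx":0,"wy":0,"wz":8.6,"hand":100},{"dx":2,"dy":-31,"dz":-1,"wx":0,"wy":0,"wz":8.6,"hand":100},{"dx":-3,"dy":-31,"dz":-1,"wx":0,"wy":0,"wz":8.6,"hand":100},{"dx":0,"dy":0,"dz":0,"wx":0,"wy":0,"wz":0,"hand":100},{"dx":0,"dy":0,"dz":0,"wx":0,"wy":0,"wz":0,"hand":100}]' 35
python3 look.py t_nut w3 449 -12
```

```text
time_s: 18.02
tcp_pos: [0.4488, -0.0127, 0.183]
eef_rot: [-180.0, 0.0, 40.0]
contact_force: [0.2, -0.9, -0.1]
gripper_width: 0.0883
18.02 [448.8 -12.7 183. ] [-180.    0.   40.] [ 0.2 -0.9 -0.1] 88.3
0.95 [325. 215.  52.  55.] [446. -11.  15.]
FIT [448.64 -12.24  36.98   0.97]
```

View pics/w3.png

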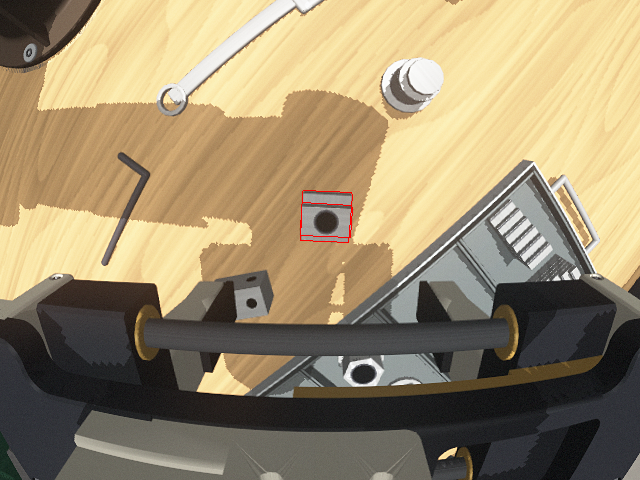

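```bash
python3 -m crank '[{"dx":0,"dy":-0.5,"dz":46,"wx":0,"wy":0,"wz":3,"hand":100},{"dx":0,"dy":0,"dz":46,"wx":0,"wy":0,"wz":0,"hand":85},{"dx":0,"dy":0,"dz":46,"wx":0,"wy":0,"wz":0,"hand":80},{"dx":0,"dy":0,"dz":0,"wx":0,"wy":0,"wz":0,"hand":80},{"dx":0,"dy":0,"dz":0,"wx":0,"wy":0,"wz":0,"hand":80}]' 35; python3 -c "
from h import *
show();plan((448.6,-12.3,6),37)"
```

```text
time_s: 18.75
tcp_pos: [0.4495, -0.0123, 0.0464]
eef_rot: [180.0, -0.0, 36.9]
contact_force: [1.2, -0.1, 0.4]
gripper_width: 0.0701
18.75 [449.5 -12.3  46.4] [180.   -0.   36.9] [ 1.2 -0.1  0.4] 70.1
1 [{"dx":-0.7,"dy":-0.6,"dz":40.4,"wx":0,"wy":-0,"wz":-0.1}]
tail err [ 0. -0.  0.]
```

```bash
python3 -m crank '[{"dx":-0.5,"dy":-0.5,"dz":28,"wx":0,"wy":0,"wz":0,"hand":75},{"dx":0,"dy":0,"dz":12,"wx":0,"wy":0,"wz":0,"hand":70},{"dx":0,"dy":0,"dz":0,"wx":0,"wy":0,"wz":0,"hand":65},{"dx":0,"dy":0,"dz":0,"wx":0,"wy":0,"wz":0,"hand":0},{"dx":0,"dy":0,"dz":0,"wx":0,"wy":0,"wz":0,"hand":0},{"dx":0,"dy":0,"dz":0,"wx":0,"wy":0,"wz":0,"hand":0},{"dx":0,"dy":0,"dz":0,"wx":0,"wy":0,"wz":0,"hand":0}]' 40; python3 -m crank '[{"dx":0,"dy":0,"dz":-20,"wx":0,"wy":0,"wz":0,"hand":0},{"dx":0,"dy":0,"dz":-55,"wx":0,"wy":0,"wz":0,"hand":0},{"dx":0,"dy":0,"dz":-60,"wx":0,"wy":0,"wz":0,"hand":0}]' 40
python3 -c "
from h import *
show();plan((561.8,-207.7,140),51)"
```

```text
time_s: 19.62
tcp_pos: [0.4483, -0.012, 0.0062]
eef_rot: [180.0, -0.1, 36.9]
contact_force: [-1.7, 0.1, 6.9]
gripper_width: 0.0439
time_s: 20.0
tcp_pos: [0.4466, -0.0125, 0.1414]
eef_rot: [-179.9, 0.1, 36.9]
contact_force: [2.3, 0.6, -3.7]
gripper_width: 0.0441
20.0 [446.6 -12.5 141.4] [-1.799e+02  1.000e-01  3.690e+01] [ 2.3  0.6 -3.7] 44.1
4 [{"dx":-6,"dy":56,"dz":0,"wx":-0,"wy":0,"wz":-3.5},{"dx":-10,"dy":56,"dz":0,"wx":-0,"wy":0,"wz":-3.5},{"dx":-13,"dy":55,"dz":0,"wx":-0,"wy":0,"wz":-3.5},{"dx":-16,"dy":54,"dz":1,"wx":-0,"wy":0,"wz":-3.5}]
tail err [ 0.  -0.7 -0.2]
```

```bash
python3 -m crank '[{"dx":-6,"dy":56,"dz":0,"wx":0,"wy":0,"wz":-3.5,"hand":0},{"dx":-10,"dy":56,"dz":0,"wx":0,"wy":0,"wz":-3.5,"hand":0},{"dx":-13,"dy":55,"dz":0,"wx":0,"wy":0,"wz":-3.5,"hand":0},{"dx":-16,"dy":54,"dz":0,"wx":0,"wy":0,"wz":-3.5,"hand":0},{"dx":0,"dy":0,"dz":0,"wx":0,"wy":0,"wz":0,"hand":0},{"dx":0,"dy":0,"dz":0,"wx":0,"wy":0,"wz":0,"hand":0}]' 40; python3 bins.py b5; python3 -c "
from h import *
show();plan((562.2,-208,40),51)"
```

```text
time_s: 20.75
tcp_pos: [0.5619, -0.2067, 0.1395]
eef_rot: [-179.9, 0.0, 50.8]
contact_force: [0.7, -0.2, -4.0]
gripper_width: 0.0439
20.75 [ 561.9 -206.7  139.5] [-179.9    0.    50.8] [ 0.7 -0.2 -4. ] 43.9
20.85 [ 562.2 -205.9  140.3] [-180.     0.    50.9] [-0.7 -0.2 -4.1] 43.7
2 [{"dx":-1,"dy":1,"dz":50,"wx":-0,"wy":0,"wz":-0},{"dx":-1,"dy":0,"dz":50,"wx":-0,"wy":0,"wz":-0}]
tail err [ 0.5  0.  -0.3]
```

View pics/b5_wrist.png

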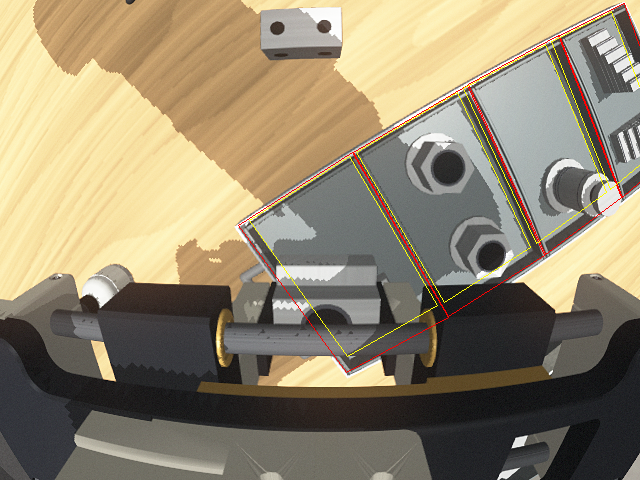

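```bash
python3 -m crank '[{"dx":-1,"dy":1,"dz":40,"wx":0,"wy":0,"wz":0,"hand":0},{"dx":-0.5,"dy":0.5,"dz":40,"wx":0,"wy":0,"wz":0,"hand":0},{"dx":0,"dy":0,"dz":26,"wx":0,"wy":0,"wz":0,"hand":0},{"dx":0,"dy":0,"dz":4,"wx":0,"wy":0,"wz":0,"hand":0},{"dx":0,"dy":0,"dz":0,"wx":0,"wy":0,"wz":0,"hand":0}]' 40
```

```text
time_s: 21.48
tcp_pos: [0.5637, -0.2082, 0.0314]
eef_rot: [179.9, -0.0, 51.0]
contact_force: [-0.2, 0.8, -2.4]
gripper_width: 0.0439
```

```bash
python3 bins.py b6
```

```text
21.48 [ 563.7 -208.2   31.4] [179.9  -0.   51. ] [-0.2  0.8 -2.4] 43.9
```

View pics/b6_wrist.png

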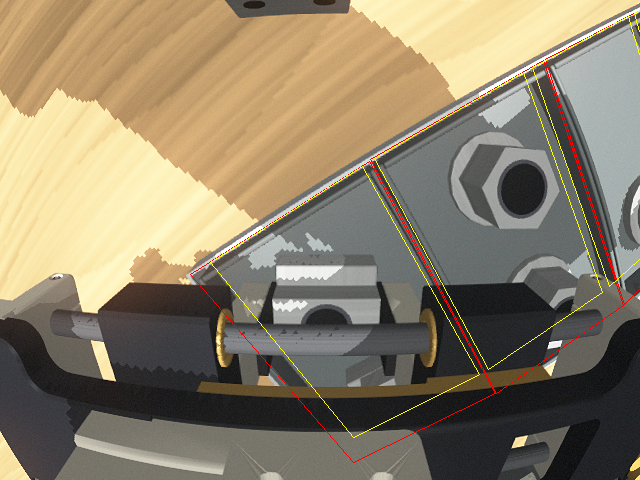

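```bash
python3 -m crank '[{"dx":0,"dy":0,"dz":8,"wx":0,"wy":0,"wz":0,"hand":0},{"dx":0,"dy":0,"dz":6,"wx":0,"wy":0,"wz":0,"hand":0},{"dx":0,"dy":0,"dz":3,"wx":0,"wy":0,"wz":0,"hand":0},{"dx":0,"dy":0,"dz":1.5,"wx":0,"wy":0,"wz":0,"hand":0},{"dx":0,"dy":0,"dz":0,"wx":0,"wy":0,"wz":0,"hand":0},{"dx":0,"dy":0,"dz":0,"wx":0,"wy":0,"wz":0,"hand":0}]' 40
```

```text
time_s: 22.32
tcp_pos: [0.563, -0.2088, 0.0123]
eef_rot: [-180.0, 0.0, 50.9]
contact_force: [-4.0, 1.0, 4.4]
gripper_width: 0.0437
```

```bash
python3 -m crank '[{"dx":0,"dy":0,"dz":0.3,"wx":0,"wy":0,"wz":0,"hand":0},{"dx":0,"dy":0,"dz":0,"wx":0,"wy":0,"wz":0,"hand":0},{"dx":0,"dy":0,"dz":0,"wx":0,"wy":0,"wz":0,"hand":57},{"dx":0,"dy":0,"dz":0,"wx":0,"wy":0,"wz":0,"hand":57},{"dx":0,"dy":0,"dz":0,"wx":0,"wy":0,"wz":0,"hand":57}]' 40; python3 -m crank '[{"dx":0,"dy":0,"dz":-10,"wx":0,"wy":0,"wz":0,"hand":57},{"dx":0,"dy":0,"dz":-30,"wx":0,"wy":0,"wz":0,"hand":57},{"dx":0,"dy":0,"dz":-55,"wx":0,"wy":0,"wz":0,"hand":57},{"dx":0,"dy":0,"dz":-55,"wx":0,"wy":0,"wz":0,"hand":100},{"dx":0,"dy":0,"dz":-30,"wx":0,"wy":0,"wz":0,"hand":100},{"dx":0,"dy":0,"dz":0,"wx":0,"wy":0,"wz":0,"hand":100}]' 40
python3 bins.py b7; python3 -c "
from h import *
show();plan((428,128.7,190),75)"
```

```text
time_s: 22.95
tcp_pos: [0.5635, -0.2088, 0.0116]
eef_rot: [180.0, -0.0, 50.9]
contact_force: [0.0, 0.7, -0.3]
gripper_width: 0.0504
time_s: 23.7
tcp_pos: [0.5648, -0.2091, 0.1956]
eef_rot: [179.7, -0.2, 50.9]
contact_force: [-0.3, -0.0, -0.3]
gripper_width: 0.074
23.7 [ 564.8 -209.1  195.6] [179.7  -0.2  50.9] [-0.3 -0.  -0.3] 74.0
23.8 [ 563.  -208.6  192.1] [180.   -0.   50.9] [-0.6  0.4  0.3] 82.1
7 [{"dx":25,"dy":-45,"dz":0,"wx":0,"wy":-0,"wz":-3.4},{"dx":28,"dy":-44,"dz":0,"wx":0,"wy":-0,"wz":-3.4},{"dx":30,"dy":-42,"dz":0,"wx":0,"wy":-0,"wz":-3.4},{"dx":33,"dy":-40,"dz":0,"wx":0,"wy":-0,"wz":-3.4},{"dx":35,"dy":-38,"dz":0,"wx":0,"wy":-0,"wz":-3.4},{"dx":37,"dy":-36,"dz":0,"wx":0,"wy":-0,"wz":-3.4},{"dx":41,"dy":-34,"dz":2,"wx":0,"wy":-0,"wz":-3.4}]
tail err [-0.3 -0.4 -0. ]
```

View pics/b7_wrist.png

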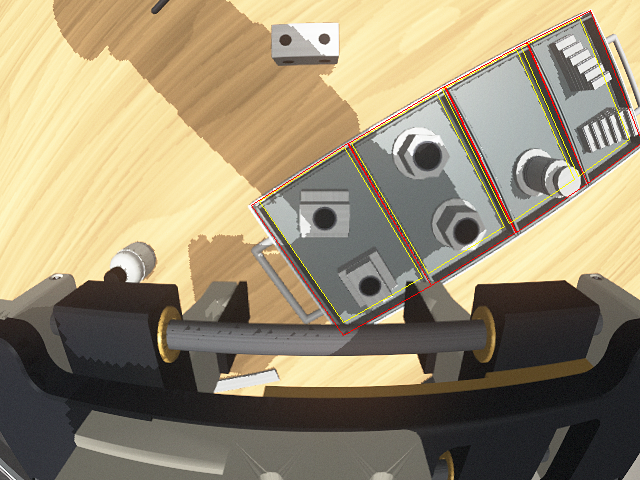

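```bash
python3 -m crank '[{"dx":25,"dy":-45,"dz":0,"wx":0,"wy":0,"wz":-4.6,"hand":100},{"dx":29,"dy":-43,"dz":0,"wx":0,"wy":0,"wz":-4.6,"hand":100},{"dx":32,"dy":-40,"dz":0,"wx":0,"wy":0,"wz":-4.6,"hand":100},{"dx":35,"dy":-38,"dz":0,"wx":0,"wy":0,"wz":-4.6,"hand":100},{"dx":38,"dy":-35,"dz":0,"wx":0,"wy":0,"wz":-4.6,"hand":100},{"dx":41,"dy":-32,"dz":0,"wx":0,"wy":0,"wz":-4.6,"hand":100},{"dx":44,"dy":-28,"dz":0,"wx":0,"wy":0,"wz":-4.6,"hand":100},{"dx":0,"dy":0,"dz":0,"wx":0,"wy":0,"wz":0,"hand":100},{"dx":0,"dy":0,"dz":0,"wx":0,"wy":0,"wz":0,"hand":100}]' 40
python3 look.py screw_jack w4 428 128.7
```

```text
time_s: 24.92
tcp_pos: [0.429, 0.1275, 0.1909]
eef_rot: [-179.9, 0.1, 83.1]
contact_force: [0.2, 0.4, 1.2]
gripper_width: 0.0876
24.93 [429.  127.5 190.9] [-1.799e+02  1.000e-01  8.310e+01] [0.2 0.4 1.2] 87.6
0.67 [326. 214.  54.  62.] [427. 128.  15.]
FIT [426.94 128.07   2.06   0.94]
```

View pics/w4.png

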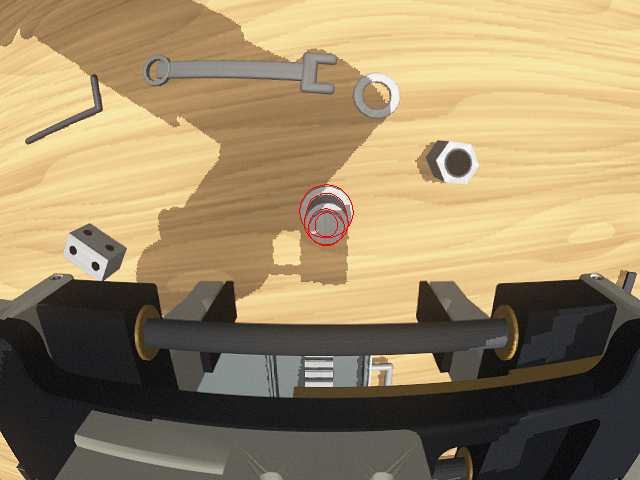

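```bash
python3 -m crank '[{"dx":0.5,"dy":-1.8,"dz":40,"wx":0,"wy":0,"wz":0,"hand":100},{"dx":0,"dy":0,"dz":40,"wx":0,"wy":0,"wz":0,"hand":100},{"dx":0,"dy":0,"dz":20,"wx":0,"wy":0,"wz":0,"hand":100},{"dx":0,"dy":0,"dz":0,"wx":0,"wy":0,"wz":0,"hand":100},{"dx":0,"dy":0,"dz":0,"wx":0,"wy":0,"wz":0,"hand":100}]' 40; python3 -c "
from h import *
show();plan((427.3,128.2,13),83.1)"
```

```text
time_s: 25.65
tcp_pos: [0.4285, 0.1281, 0.0923]
eef_rot: [180.0, -0.0, 83.0]
contact_force: [0.5, 0.7, -0.0]
gripper_width: 0.0875
25.65 [428.5 128.1  92.3] [180.  -0.  83.] [ 0.5  0.7 -0. ] 87.5
2 [{"dx":-0,"dy":-1,"dz":40,"wx":0,"wy":-0,"wz":-0},{"dx":-0,"dy":-0,"dz":39,"wx":0,"wy":-0,"wz":-0}]
tail err [-0.3  0.  -0.3]
```

```bash
python3 -m crank '[{"dx":0,"dy":-1,"dz":40,"wx":0,"wy":0,"wz":0,"hand":85},{"dx":0,"dy":0,"dz":30,"wx":0,"wy":0,"wz":0,"hand":75},{"dx":0,"dy":0,"dz":9,"wx":0,"wy":0,"wz":0,"hand":65},{"dx":0,"dy":0,"dz":0,"wx":0,"wy":0,"wz":0,"hand":55},{"dx":0,"dy":0,"dz":0,"wx":0,"wy":0,"wz":0,"hand":0},{"dx":0,"dy":0,"dz":0,"wx":0,"wy":0,"wz":0,"hand":0},{"dx":0,"dy":0,"dz":0,"wx":0,"wy":0,"wz":0,"hand":0},{"dx":0,"dy":0,"dz":0,"wx":0,"wy":0,"wz":0,"hand":0},{"dx":0,"dy":0,"dz":0,"wx":0,"wy":0,"wz":0,"hand":0}]' 45; python3 -m crank '[{"dx":0,"dy":0,"dz":-20,"wx":0,"wy":0,"wz":0,"hand":0},{"dx":0,"dy":0,"dz":-55,"wx":0,"wy":0,"wz":0,"hand":0},{"dx":0,"dy":0,"dz":-60,"wx":0,"wy":0,"wz":0,"hand":0}]' 45
python3 -c "
from h import *
show();plan((586.2,-3.7,148),83)"
```

```text
time_s: 26.78
tcp_pos: [0.4273, 0.1289, 0.0137]
eef_rot: [179.9, -0.1, 83.1]
contact_force: [-1.6, 0.1, 6.6]
gripper_width: 0.0351
time_s: 27.15
tcp_pos: [0.4258, 0.128, 0.1488]
eef_rot: [-179.9, 0.1, 83.1]
contact_force: [2.0, 1.6, -3.8]
gripper_width: 0.0356
27.15 [425.8 128.  148.8] [-1.799e+02  1.000e-01  8.310e+01] [ 2.   1.6 -3.8] 35.6
4 [{"dx":-28,"dy":44,"dz":0,"wx":-0,"wy":0,"wz":0},{"dx":-28,"dy":44,"dz":0,"wx":-0,"wy":0,"wz":0},{"dx":-28,"dy":44,"dz":0,"wx":-0,"wy":0,"wz":0},{"dx":-27,"dy":43,"dz":1,"wx":-0,"wy":0,"wz":0}]
tail err [-0.  -0.4  0.4]
```

```bash
python3 -m crank '[{"dx":-28,"dy":44,"dz":0,"wx":0,"wy":0,"wz":0,"hand":0},{"dx":-28,"dy":44,"dz":0,"wx":0,"wy":0,"wz":0,"hand":0},{"dx":-28,"dy":44,"dz":0,"wx":0,"wy":0,"wz":0,"hand":0},{"dx":-27,"dy":43,"dz":0,"wx":0,"wy":0,"wz":0,"hand":0},{"dx":0,"dy":0,"dz":0,"wx":0,"wy":0,"wz":0,"hand":0},{"dx":0,"dy":0,"dz":0,"wx":0,"wy":0,"wz":0,"hand":0}]' 45; python3 bins.py b8; python3 -c "
from h import *
show();plan((586,-3.7,30),83)"
```

```text
time_s: 27.9
tcp_pos: [0.5864, -0.003, 0.147]
eef_rot: [-179.9, 0.0, 83.0]
contact_force: [-0.2, 0.3, -3.2]
gripper_width: 0.0355
27.9 [586.4  -3.  147. ] [-179.9    0.    83. ] [-0.2  0.3 -3.2] 35.5
28.0 [586.3  -2.2 147.6] [-180.    -0.    83.1] [-0.8  0.1 -3.5] 35.2
3 [{"dx":-1,"dy":-0,"dz":39,"wx":-0,"wy":-0,"wz":0},{"dx":-1,"dy":-0,"dz":39,"wx":-0,"wy":-0,"wz":0},{"dx":0,"dy":-0,"dz":40,"wx":-0,"wy":-0,"wz":0}]
tail err [-0.   0.5  0.4]
```

View pics/b8_wrist.png

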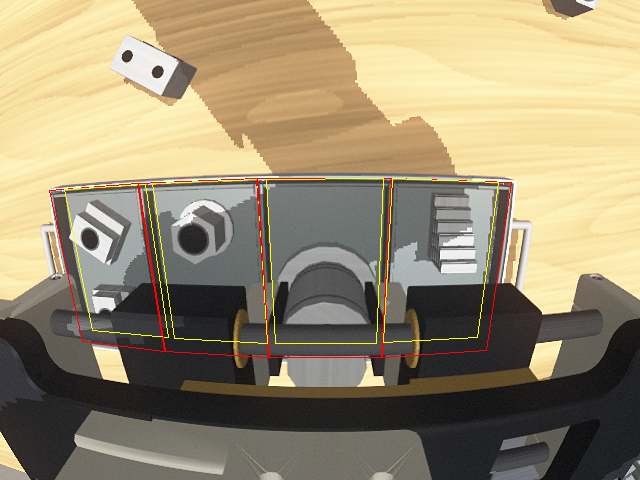

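```bash
python3 -m crank '[{"dx":-1,"dy":0,"dz":40,"wx":0,"wy":0,"wz":0,"hand":0},{"dx":0,"dy":0,"dz":40,"wx":0,"wy":0,"wz":0,"hand":0},{"dx":0,"dy":0,"dz":30,"wx":0,"wy":0,"wz":0,"hand":0},{"dx":0,"dy":0,"dz":10,"wx":0,"wy":0,"wz":0,"hand":0},{"dx":0,"dy":0,"dz":4,"wx":0,"wy":0,"wz":0,"hand":0},{"dx":0,"dy":0,"dz":1,"wx":0,"wy":0,"wz":0,"hand":0},{"dx":0,"dy":0,"dz":0,"wx":0,"wy":0,"wz":0,"hand":0}]' 45
```

```text
time_s: 28.88
tcp_pos: [0.5878, -0.0034, 0.0237]
eef_rot: [179.9, -0.0, 83.1]
contact_force: [-0.4, 0.4, -3.5]
gripper_width: 0.0351
```

```bash
python3 -m crank '[{"dx":0,"dy":0,"dz":2,"wx":0,"wy":0,"wz":0,"hand":0},{"dx":0,"dy":0,"dz":1,"wx":0,"wy":0,"wz":0,"hand":0},{"dx":0,"dy":0,"dz":0.5,"wx":0,"wy":0,"wz":0,"hand":0},{"dx":0,"dy":0,"dz":0,"wx":0,"wy":0,"wz":0,"hand":0},{"dx":0,"dy":0,"dz":0,"wx":0,"wy":0,"wz":0,"hand":0}]' 45
```

```text
time_s: 29.5
tcp_pos: [0.5872, -0.0037, 0.0197]
eef_rot: [180.0, -0.0, 83.1]
contact_force: [-3.6, 0.5, 5.8]
gripper_width: 0.0354
```

Seated on the floor; release and back off.

```bash
python3 -m crank '[{"dx":0,"dy":0,"dz":0.3,"wx":0,"wy":0,"wz":0,"hand":0},{"dx":0,"dy":0,"dz":0,"wx":0,"wy":0,"wz":0,"hand":0},{"dx":0,"dy":0,"dz":0,"wx":0,"wy":0,"wz":0,"hand":51},{"dx":0,"dy":0,"dz":0,"wx":0,"wy":0,"wz":0,"hand":51},{"dx":0,"dy":0,"dz":0,"wx":0,"wy":0,"wz":0,"hand":51}]' 45; python3 -m crank '[{"dx":0,"dy":0,"dz":-10,"wx":0,"wy":0,"wz":0,"hand":51},{"dx":0,"dy":0,"dz":-30,"wx":0,"wy":0,"wz":0,"hand":51},{"dx":0,"dy":0,"dz":-55,"wx":0,"wy":0,"wz":0,"hand":51},{"dx":0,"dy":0,"dz":-55,"wx":0,"wy":0,"wz":0,"hand":100},{"dx":0,"dy":0,"dz":-30,"wx":0,"wy":0,"wz":0,"hand":100},{"dx":0,"dy":0,"dz":0,"wx":0,"wy":0,"wz":0,"hand":100}]' 45
python3 bins.py b9
```

```text
time_s: 30.12
tcp_pos: [0.5872, -0.0036, 0.0187]
eef_rot: [180.0, -0.0, 83.1]
contact_force: [-0.7, 0.2, 0.5]
gripper_width: 0.0447
time_s: 30.88
tcp_pos: [0.5887, -0.0034, 0.2027]
eef_rot: [179.7, -0.1, 83.1]
contact_force: [0.2, 0.6, -0.6]
gripper_width: 0.0696
30.88 [588.7  -3.4 202.7] [ 1.797e+02 -1.000e-01  8.310e+01] [ 0.2  0.6 -0.6] 69.6
```

View pics/b9_wrist.png

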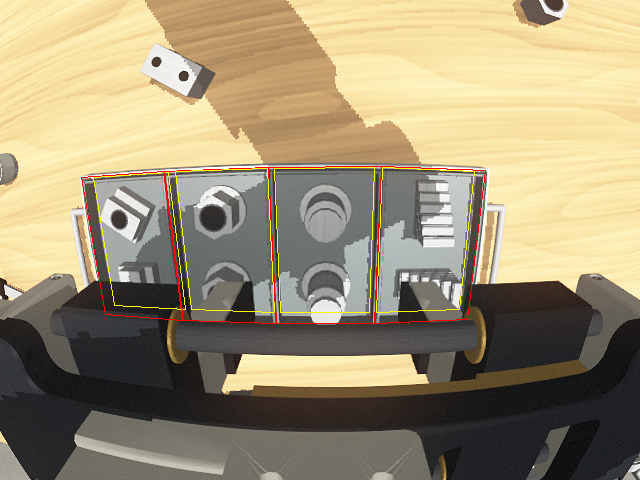

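```bash
python3 -m crank '[{"dx":0,"dy":-50,"dz":0,"wx":0,"wy":0,"wz":0,"hand":100},{"dx":0,"dy":-50,"dz":0,"wx":0,"wy":0,"wz":0,"hand":100},{"dx":0,"dy":-40,"dz":0,"wx":0,"wy":0,"wz":0,"hand":100},{"dx":0,"dy":0,"dz":0,"wx":0,"wy":0,"wz":0,"hand":100},{"dx":0,"dy":0,"dz":0,"wx":0,"wy":0,"wz":0,"hand":100}]' 45
python3 - <<'E'
from h import *
a=optics.capture('top')[120:320,100:500];b=optics.capture('scene')[150:380,190:460]
cv2.imwrite('pics/end_top.png',cv2.resize(a,None,fx=2,fy=2,interpolation=cv2.INTER_CUBIC))
cv2.imwrite('pics/end_scene.png',cv2.resize(b,None,fx=2.5,fy=2.5,interpolation=cv2.INTER_CUBIC))
for t,z,u in (('step_block',6,(598,99)),('collar_nut',6,(574,-105)),('t_nut',6,(563,-209)),('screw_jack',6,(587,-4)),('plain_nut',0,(389,248)),('plain_block',0,(434,-124))):
  for n in('top','scene'):
    X=np.array([*u,0])/1e3
    for d in finder.masks_of(t,n)[:6]:
        r=ray(n,d['rect'][:2],.02+z/1e3)
        if np.hypot(*(r-X)[:2])<.03:
            print(t,n,round(d['conf'],2),np.round(fit(t,[(n,d['mask'],None)],X,z/1e3,range(0,180,30)),2));break
show()
E
```

```text
time_s: 31.6
tcp_pos: [0.4482, 0.0132, 0.1986]
eef_rot: [-180.0, 0.0, 83.1]
contact_force: [0.5, -0.5, 0.2]
gripper_width: 0.0875
step_block top 0.91 [596.71 100.55  -4.69   0.95]
step_block scene 0.86 [598.58  98.5   -4.79   0.94]
collar_nut top 0.77 [ 575.03 -102.76   -2.13    0.96]
collar_nut scene 0.8 [ 576.26 -105.75    2.63    0.91]
t_nut top 0.74 [ 563.47 -206.52   50.77    0.94]
t_nut scene 0.55 [ 565.46 -210.22   54.62    0.88]
screw_jack scene 0.78 [588.67  -3.11   4.98   0.91]
plain_nut scene 0.8 [390.67 247.46  24.24   0.93]
plain_block top 0.72 [ 431.9  -123.8   233.34    0.77]
plain_block scene 0.8 [ 436.15 -124.66   53.97    0.9 ]
32.3 [448.1  13.1 198.8] [-180.    -0.    83.1] [ 0.5 -0.1 -0. ] 87.5
```

View pics/end_top.png

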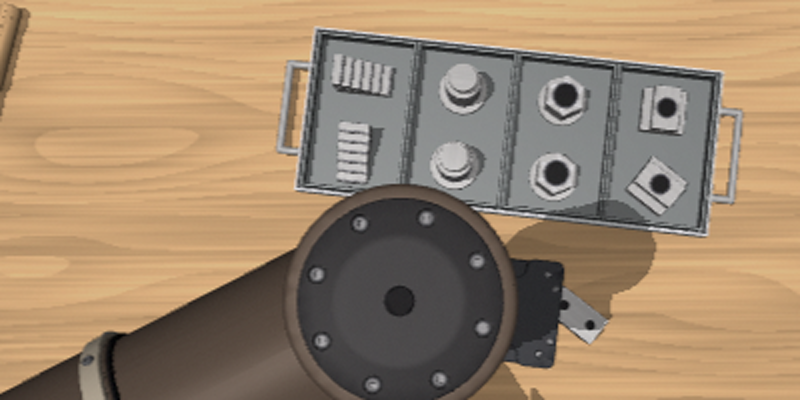

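View pics/end_scene.png

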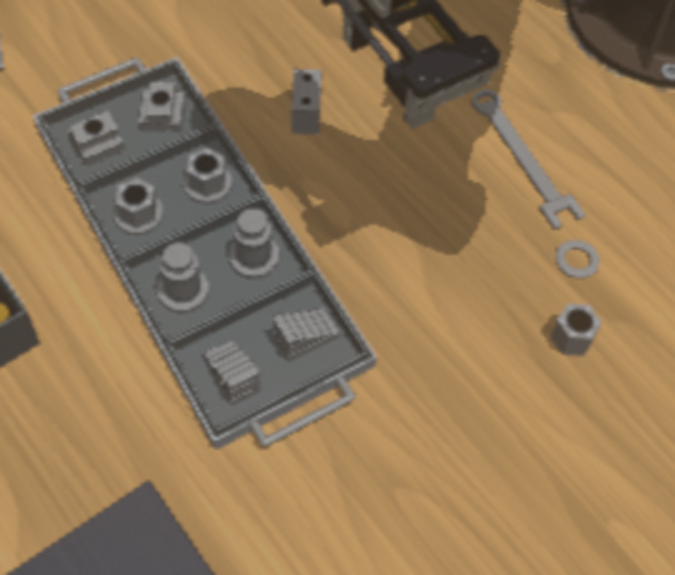

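Both views show all four parts upright in the near halves of the right bins. The two look-alikes are where they were.

```bash
python3 -c "
from plant import order
print(order.close_job())"
```

```text
the job is handed in; nothing more can be done
None
```

The step block, collar nut, T-nut and screw jack now stand upright in the near halves of their own bins. I set them down in that order and handed the job in at about 32 s of the 101 s allowed. For each part I lowered until the wrist force showed it on the bin floor, then opened the jaws a little and lifted straight up. I turned the T-nut about 35° to the bin so the fingers would clear the walls.

**Last checks:**
- **Placed parts:** the top and scene pictures show all four upright in the right bins. Fitted positions were within about 3 mm of where I meant to put them.
- **Look-alikes:** the plain nut and plain block are where they started, within the roughly 2 mm accuracy of the cameras.
- **Weak or missing readings:** in the last top picture the network reported neither the screw jack nor the plain nut. The arm hid the plain nut there, and partly hid the plain block, so its top fit was poor (0.77). For those three I relied on the scene camera, plus the plainly visible jack in the top picture.
- **Forces:** every wrist force I read stayed under about 12 N.

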